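Hold a heater block against the sprung stop of a clamping jig

ROBOT

A 7-joint arm with a two-finger parallel gripper is mounted at the origin on a cart in front of the work surface, level with it; the furniture and walls round the work are solid. World frame = base frame: x ahead of the robot, y to its left, z up, the work surface at z = 0. Lengths are in m, angles in rad, forces in N, time in s.
With the tool pointing down it reaches from about 0.425 to 0.925 m from the base axis. Payload 6.8 kg.
Tool frame: the origin (TCP) lies at the very end of the fingers, on their centre line; the grasp point (between the pads) lies 19 mm behind it; z points along the fingers, y is the line along which they close (so a half turn about z gives the same grasp; the last joint's range is limited). The gripper opens to 85 mm and grips with 20 to 120 N. Pads are 22 mm wide; open, the fingers measure 114 mm over their backs; the gripper's body (76 mm by 85 mm) begins 54 mm behind the grasp point. The pads swing forward as they close: fully open they stand 13 mm farther back than shut.
Start: joints at [1.171, 0.477, 0.022, 1.555, -0.011, 1.109, -0.083], TCP at [0.194, -0.646, 0.231] pointing down, gripper open.
Joint ranges: [-2.96, 2.96], [-0.34, 2.1], [-1.41, 1.46], [0.24, 2.44], [-1.37, 4.51], [0.17, 1.92], [-2.96, 2.96]. Speed limits (rad/s): [2.39, 2.39, 3.14, 3.14, 3.14, 3.14, 3.14].

INTERFACE

Orientations are given as a unit quaternion [w, x, y, z].
In Python, from cell import ctrl, cams, job gives the robot as it stands. The module is installed in compiled form; this text tells all that it offers.
- The arm moves only by the shell command python3 -m pendant 'ROWS' [FORCE]. ROWS is a JSON object of lists of equal length, an entry for each row: "translation": the shift along the tool's x, y, z in units of 1 m (1.0 is 1 m), a list of three; "rot": the turn, a rotation vector about the tool's x, y, z in units of 2 rad (1.0 is 2 rad), a list of three; "jaw": the closure, from 0 (fully open) to 1 (shut). In form: {"translation": [[tx, ty, tz], ...], "rot": [[rx, ry, rz], ...], "jaw": [jaw, ...]}. A call has 1 to 8 rows; each row is the pose to reach, as a shift and turn from the pose commanded when the call began, along the tool's axes at that moment; what a row does not reach only later rows make up. A row lasts 1/10 s, in which the tool goes at most 50 mm and 8.59 degrees, less where a joint would pass 70% of its speed; a pose out of reach is approached as far as the arm can. A call with a number of a shift or a turn outside -1 to 1 is refused whole. A call with a gripper value outside its range is refused whole. The fingers move at their own pace and stop on an object; FORCE is the grip in N (left out, the last holds). Time passes only in rows, so rows that repeat a pose let the fingers close. It gives the time, the measured TCP pose, the force, the opening and the grip force at its end, in the units of the state.
- ctrl.get_state(): the state, without advancing time (a new reading comes with each control period).
- cams.get_image(name): name is "scene" or "top" or "wrist"; returns a dict with "image" (480x640x3 uint8, red, green, blue), "mtx" (3x3 intrinsics, pixels), "R" (3x3) and "t" (3): a world point X has camera coordinates R X + t; the wrist camera has in their place "hand_eye" (4x4, takes a point from camera to tool coordinates, whose origin is the TCP and whose axes are the flange's). Camera axes: x right, y down, z forward; pixel columns grow to the right and rows downward; lengths in m; the calibration is good to about 2 mm. The wrist camera is an equidistant fisheye: a pixel r from the principal point sees the ray r / f radians off the axis. A picture is of the moment at which its call begins: read the wrist's pose just before it. There is no depth.
- job.job_done(): hands the job in; it is judged then, once.
The state is a dict: "time_s": time; "joint_pos": joint angles; "qvel": joint speeds; "tau": joint torques, N m; "eef_pos": TCP position; "tcp_rot": TCP orientation; "force": force on the tool from outside, world axes, zero at the start; "ft_torque": the same for the moment, N m; "gripper_width": finger opening in m; "grip_force": force on a finger pad.
Only numpy, scipy, OpenCV 4.12 (cv2) and the standard library are available. Lean on these libraries where they do the work, as an engineer would, in place of code of your own. Each camera call takes 0.05 s, during which the arm holds its last target. There are 200 camera calls.

TASK

Pick up the aluminium heater block with the many small wells and seat it flat and square in the channel of the clamping jig, clear of pressing the sprung stop. Then push it along the channel against the stop until the stop's pointer stands between the two raised ribs of the gauge, never driving the stop to the end of its travel, and leave the other heater block alone. Finish while still holding the block there with that steady push, as the third hand for a colleague who will tighten the clamp screws: do not let go.

Things in the scene. Friction and masses are not known exactly. Their poses are not given: they have to be found in the camera images.
- block_center (a point): Centre (half-way up) of the heater block to be held: a solid grey aluminium block, 66 mm along its x, 95 mm along its y, 34 mm high (z), about 0.5 to 0.8 kg, with many small round wells in its top. It stands flat on the bench; grip it across its 66 mm width. Either end may go first into the channel: it is the same both ways.
- other_block_center (a point): Centre (half-way up) of the other heater block, which is to be left alone: the same grey aluminium, 66 x 95 x 30 mm, with only six large wells. It stands beside the first block; which of the two is nearer the jig varies.
- jig: Aluminium clamping jig, fixed to the bench. Origin on the bench top under the channel's middle line; x along the channel to the sprung stop (roughly away from the robot), y left, z up. Base plate 8 mm thick, x = -95 to 115 mm, 124 mm wide. Behind the stop an end wall (x 87 to 101 mm) rises to z = 42 mm. Clamp screw heads stick out of the rails to y = +-59 mm, no higher than the rails.
- channel_floor (a point): Point on the channel floor (jig x = -30, y = 0, z = 8 mm; jig axes), where a block's centre is 17 mm short of touching the stop. The block's length lies along x. Channel 70 mm wide, open above and at the near end, between rails (y = +-35 to 46 mm, x = -95 to 70 mm) that rise 9 mm above the floor, inner top edges bevelled: fingers on the block's sides must stay above them.
- gauge (a point): Point on top of the gauge strip midway between its two ribs (jig x = 54, y = 55, z = 20 mm). The strip lies left of the channel, 10 mm wide; its ribs, 2 mm thick and 14 mm apart, mark 8 mm and 22 mm of stop travel. A thin pointer arm on the stop moves above them; at rest it stands nearer the robot than both.
- stop_face (a point): Middle of the near face of the sprung stop, an upright dark steel plate 62 mm wide and 26 mm high across the far end of the channel, 1 mm above its floor. At rest the face is at jig x = 35 mm, its middle 22 mm above the bench; a block touches it when the block's centre is at jig x = -12.5 mm. Axes as the jig's.
- stop (a joint): Travel of the sprung stop in m: 0 at rest, growing as it is pushed along the jig's +x; hard end at 0.034. The spring pushes back with 3 N plus 0.5 N per mm (7 N at the first rib, 14 N at the second, 10.5 N midway, at 0.015) and would push the block back if it were let go. Friction under the block adds to the push needed.

How it is judged:
On the way:
1. the block is seated flat and square in the jig's channel, the stop not yet pressed (z of block_center in the frame of jig between 0.022 and 0.028 m and y of block_center in the frame of jig between -0.004 and 0.004 m and angle between the x axis of block_center and the y axis of jig, either way round below 0.06 rad and angle between block_center's own z axis and vertical below 0.04 rad and value of joint stop below 0.003 m and x of block_center in the frame of jig between -0.06 and -0.008 m), for 0.2 s.
At the end, for the whole second after the job is handed in: The block is flat (centre 22 to 28 mm above the bench, tilt under 0.04 rad) and square (within 0.06 rad, centred within 4 mm) in the channel, the fingers still hold or push it, it is at rest, and it presses the stop steadily: travel 7 to 23 mm (pointer between the ribs), contact force 5 to 17 N (z of block_center in the frame of jig between 0.022 and 0.028 m and y of block_center in the frame of jig between -0.004 and 0.004 m and angle between the x axis of block_center and the y axis of jig, either way round below 0.06 rad and angle between block_center's own z axis and vertical below 0.04 rad and value of joint stop between 0.007 and 0.023 m and contact force between block and stop between 5 and 17 N and contact force between the fingers and block above 1 N and linear speed of block below 0.01 m/s); the arm keeps its last pose, push and grip.
It fails at once if the sprung stop is driven to the end of its travel (value of joint stop above 0.031 m).
It fails at once if the other heater block is moved (distance of other_block_center from where it was at the start of the episode above 0.015 m).
It also fails if it takes over 45 s, if anything falls off the work surface, if the arm or the gripper's body presses on something with over 40 N, if the wrist force passes 120 N, or if a joint passes its speed limit or range.

## Working session

There is one attempt and no reset: what is moved stays moved. The work goes in short steps, Python scripts to look and compute and a shell command to move; the robot and the scene stay as the last step left them, time stands still between calls to the robot, and variables do not carry over. Pictures are saved under pics/ and viewed, at most 10 in all, crops included, and the job is handed in when it is done.

```bash
mkdir -p pics; python3 - <<'E'
from cell import ctrl,cams
import cv2,numpy as np,pickle
s=ctrl.get_state();print(s)
d={}
for n in("scene","top"):
    c=cams.get_image(n);d[n]=c;cv2.imwrite(f"pics/{n}0.png",c["image"][:,:,::-1])
    print(n,c["mtx"],c["R"],c["t"])
pickle.dump(d,open("c.pkl","wb"))
E
```

```text
{'time_s': 0.0, 'joint_pos': array([ 1.17090249,  0.47781467,  0.0223335 ,  1.5564564 , -0.01147604,
        1.10935083, -0.08311413]), 'qvel': array([ 2.50342135e-04,  2.61801213e-03,  5.61460913e-06, -4.81255255e-04,
       -2.83872100e-04, -1.79284320e-03, -1.27060908e-03]), 'tau': array([ 1.50854544e-04, -5.96446288e+01,  1.60803694e+00, -2.81194443e+01,
        1.24262972e-02,  9.39245423e-03, -8.95283421e-06]), 'eef_pos': array([ 0.19398248, -0.64588636,  0.23031378]), 'tcp_rot': array([-9.25353988e-04,  9.89373745e-01,  1.45391505e-01, -2.17340180e-04]), 'force': array([-0.33863104,  0.7768995 ,  1.44477639]), 'ft_torque': array([ 0.02701759, -0.04289911, -0.01844698]), 'grip_force': 0.0, 'gripper_width': 0.08542080167813303}
scene [[596.0360088   0.        320.0273501]
 [  0.        596.0360088 241.1452123]
 [  0.          0.          1.       ]] [[-0.86575774 -0.50018272 -0.01675667]
 [-0.37876856  0.67675328 -0.63129976]
 [ 0.32710536 -0.54020575 -0.77535787]] [0.54947225 0.10715755 0.87563555]
top [[601.61484401   0.         318.30308503]
 [  0.         601.61484401 234.7333659 ]
 [  0.           0.           1.        ]] [[ 2.84969892e-02 -9.99591451e-01  2.20286404e-03]
 [-9.96663309e-01 -2.85819999e-02 -7.64546781e-02]
 [ 7.64864049e-02 -1.67856324e-05 -9.97070624e-01]] [0.14135366 0.53249387 0.90210549]
```

View pics/top0.png

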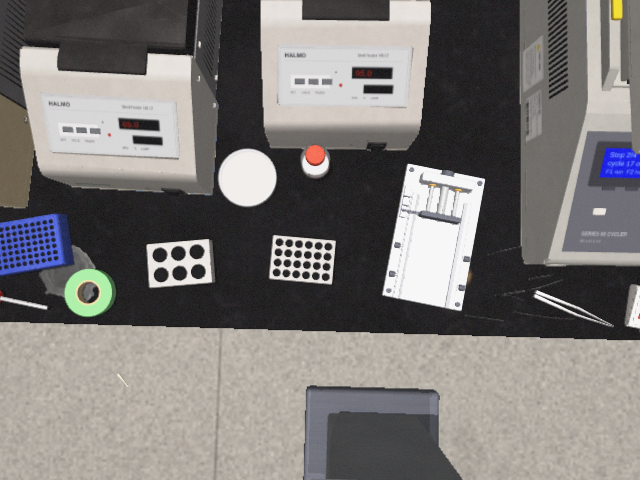

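View pics/scene0.png

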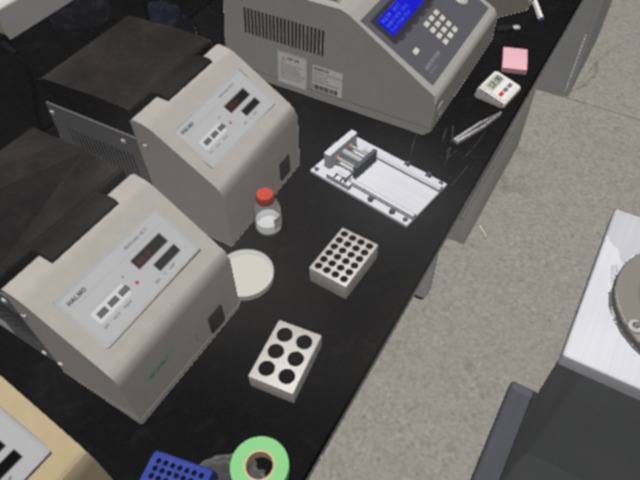

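The top view shows the 24-well block around (302,260), the other block around (180,262), and the jig around (432,238) with the stop at the upper end. I'll enlarge the block and the jig.

```bash
python3 - <<'E'
import cv2,pickle
d=pickle.load(open("c.pkl","rb"))
im=d["top"]["image"][155:319,262:492,::-1]
# 3.4x with ticks
z=3.4
o=cv2.resize(im,None,fx=z,fy=z,interpolation=cv2.INTER_CUBIC)
for u in range(270,492,10):
    cv2.line(o,(int((u+.5-262)*z),0),(int((u+.5-262)*z),10 if u%50 else 25),(0,255,255),1)
for v in range(160,319,10):
    cv2.line(o,(0,int((v+.5-155)*z)),(10 if v%50 else 25,int((v+.5-155)*z)),(0,255,255),1)
cv2.imwrite("pics/crop1.png",o)
E
```

```text
(no output)
```

View pics/crop1.png

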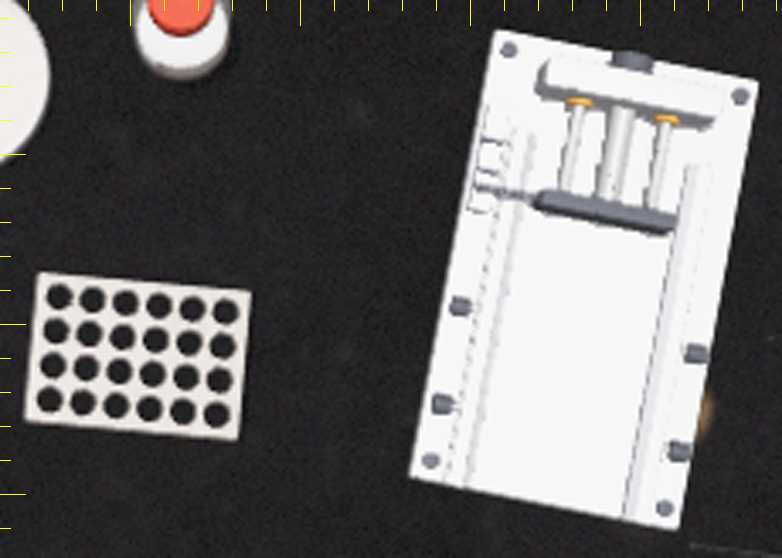

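Crop: block well centres at crop px (59,297), (225,311), (217,414), (50,400); jig base corners at (494,30), (758,79), (679,529), (409,477).

```bash
cat > h.py <<'E'
import numpy as np,pickle,cv2
def ray(c,uv,z):
    R,t,K=c["R"],c["t"],c["mtx"];C=-R.T@t
    d=(R.T@np.linalg.inv(K)@np.c_[uv,np.ones(len(uv))].T).T
    return C+d*((z-C[2])/d[:,2])[:,None]
def crop(p): return np.array(p,float)/3.4-.5+[262,155]
E
python3 - <<'E'
from h import *
c=pickle.load(open("c.pkl","rb"))["top"]
print("C",-c["R"].T@c["t"])
def rep(n,P):
    P=P[:,:2];e=[P[1]-P[0],P[2]-P[1],P[3]-P[2],P[0]-P[3]]
    print(n,P.round(4).tolist(),"mean",P.mean(0).round(4),"len",[round(np.linalg.norm(x),4) for x in e],"ang deg",[round(np.degrees(np.arctan2(x[1],x[0])),2) for x in e])
rep("wells",ray(c,crop([(59,297),(225,311),(217,414),(50,400)]),.034))
rep("blk",ray(c,crop([(38,272),(250,291),(238,439),(25,421)]),.034))
J=ray(c,crop([(494,30),(758,79),(679,529),(409,477)]),.008);rep("jig",J)
# stop face lower? top edge ends
rep("other",ray(c,np.array([(147,244),(211,239),(214,283),(149,287)],float),.03))
# rigid fit jig
m=np.array([[.115,.062],[.115,-.062],[-.095,-.062],[-.095,.062]]);P=J[:,:2]
a=m-m.mean(0);b=P-P.mean(0)
th=np.arctan2((a[:,0]*b[:,1]-a[:,1]*b[:,0]).sum(),(a*b).sum());R=np.array([[np.cos(th),-np.sin(th)],[np.sin(th),np.cos(th)]])
o=P.mean(0)-R@m.mean(0);print("jig o",o,"yaw deg",np.degrees(th),"res mm",((P-(m@R.T+o))*1e3).round(1).tolist())
print("floor pt",R@[-.03,0]+o)
E
```

```text
C [0.45769015 0.1565308  0.93986315]
wells [[0.5147, 0.2157], [0.5106, 0.1419], [0.4649, 0.1442], [0.469, 0.2181]] mean [0.4898 0.18  ] len [np.float64(0.0739), np.float64(0.0457), np.float64(0.0741), np.float64(0.0458)] ang deg [np.float64(-93.19), np.float64(177.13), np.float64(86.85), np.float64(-3.06)]
blk [[0.5256, 0.2254], [0.5198, 0.1311], [0.4542, 0.1346], [0.4594, 0.2289]] mean [0.4897 0.18  ] len [np.float64(0.0945), np.float64(0.0657), np.float64(0.0944), np.float64(0.0662)] ang deg [np.float64(-93.49), np.float64(176.89), np.float64(86.82), np.float64(-3.01)]
jig [[0.6454, 0.021], [0.6261, -0.101], [0.4192, -0.0667], [0.4391, 0.056]] mean [ 0.5325 -0.0227] len [np.float64(0.1235), np.float64(0.2097), np.float64(0.1243), np.float64(0.2092)] ang deg [np.float64(-99.0), np.float64(170.6), np.float64(80.76), np.float64(-9.63)]
other [[0.506, 0.4154], [0.5163, 0.3189], [0.4501, 0.3116], [0.4413, 0.4091]] mean [0.4784 0.3637] len [np.float64(0.0971), np.float64(0.0667), np.float64(0.0979), np.float64(0.065)] ang deg [np.float64(-83.87), np.float64(-173.7), np.float64(95.15), np.float64(5.53)]
jig o [ 0.52259472 -0.02103544] yaw deg -9.412942076033163 res mm [[-0.8, -0.3], [0.2, 0.0], [0.4, -0.0], [0.1, 0.3]]
floor pt [ 0.49299867 -0.01612898]
```

```bash
cat >> h.py <<'E'
from scipy.spatial.transform import Rotation as Ro
from cell import ctrl
def rows(wps):
    """wps: (x,y,z,phi deg of tool x). prints tool-frame translation and rot (units 2 rad)"""
    s=ctrl.get_state();q=s["tcp_rot"];R0=Ro.from_quat(np.r_[q[1:],q[0]]);p=s["eef_pos"]
    x=R0.as_matrix();print("t",s["time_s"],"p",p.round(4),"phi",round(np.degrees(np.arctan2(x[1,0],x[0,0])),2),"zdir",x[:,2].round(4),"F",s["force"].round(1),"w",round(s["gripper_width"],4),"q",s["joint_pos"].round(2))
    for X,Y,Z,ph in wps:
        c,sn=np.cos(np.radians(ph)),np.sin(np.radians(ph))
        Rt=np.array([[c,sn,0],[sn,-c,0],[0,0,-1.]])
        print((R0.inv().apply(np.array([X,Y,Z])-p)).round(4).tolist(),((R0.inv()*Ro.from_matrix(Rt)).as_rotvec()/2).round(4).tolist())
E
python3 - <<'E'
from h import *
W=[]
for az,z in((-68,.25),(-62,.27),(-56,.28),(-50,.28),(-44,.28),(-38,.28),(-32,.28),(-26,.28)):
    r=.62 if az<-60 else (.55 if az<-52 else .48); a=np.radians(az); r=np.interp(az,[-73,-40],[.66,.47])
    W.append((r*np.cos(a),r*np.sin(a),z,np.interp(az,[-73,-26],[16.7,62])))
rows(W)
E
```

```text
t 0.1 p [ 0.194  -0.646   0.2304] phi 16.72 zdir [-6.0e-04  1.6e-03 -1.0e+00] F [ 0.1 -0.1 -1. ] w 0.0855 q [ 1.17  0.48  0.02  1.56 -0.01  1.11 -0.08]
[0.0581, -0.046, -0.0195] [-0.0008, 0.0, -0.0419]
[0.1167, -0.0894, -0.0395] [-0.0008, -0.0, -0.0923]
[0.167, -0.1378, -0.0494] [-0.0008, -0.0001, -0.1428]
[0.2085, -0.1899, -0.0493] [-0.0008, -0.0001, -0.1933]
[0.2412, -0.2445, -0.0492] [-0.0008, -0.0001, -0.2437]
[0.2715, -0.2909, -0.0491] [-0.0008, -0.0002, -0.2942]
[0.3101, -0.3213, -0.0491] [-0.0008, -0.0002, -0.3447]
[0.3453, -0.3557, -0.049] [-0.0008, -0.0003, -0.3951]
```

```bash
python3 -m pendant '{"translation":[[0.04,-0.03,-0.02],[0.08,-0.06,-0.04],[0.115,-0.09,-0.05],[0.145,-0.12,-0.05],[0.17,-0.15,-0.05],[0.195,-0.18,-0.05],[0.22,-0.21,-0.05],[0.24,-0.245,-0.05]],"rot":[[0,0,-0.03],[0,0,-0.06],[0,0,-0.09],[0,0,-0.12],[0,0,-0.15],[0,0,-0.18],[0,0,-0.21],[0,0,-0.24]],"jaw":[0,0,0,0,0,0,0,0]}' 80
python3 - <<'E'
from h import *
W=[]
for az in np.linspace(-42,8,11)[1:]:
    a=np.radians(az);r=.475
    W.append((r*np.cos(a),r*np.sin(a),.25,np.interp(az,[-45,8],[44,87])))
W.append((.4897,.18,.12,86.9));rows(W)
E
```

```text
time_s: 0.9
eef_pos: [0.3543, -0.3411, 0.2811]
tcp_rot: [-0.0, 0.926, 0.378, 0.0]
force: [0.5, -0.7, 0.4]
gripper_width: 0.0855
grip_force: 0.0
t 0.9 p [ 0.3543 -0.3411  0.2811] phi 44.39 zdir [ 1.e-04  1.e-04 -1.e+00] F [ 0.5 -0.7  0.4] w 0.0855 q [ 0.84  0.14 -0.22  1.91  0.03  1.1  -0.19]
[0.0565, -0.022, 0.0311] [0.0, -0.0001, -0.0532]
[0.0972, -0.03, 0.0311] [0.0, -0.0001, -0.0886]
[0.137, -0.0415, 0.0311] [0.0, -0.0001, -0.124]
[0.1757, -0.0564, 0.0311] [0.0, -0.0001, -0.1594]
[0.2129, -0.0746, 0.0311] [0.0, -0.0001, -0.1948]
[0.2484, -0.096, 0.0311] [0.0, -0.0001, -0.2302]
[0.2818, -0.1205, 0.0311] [0.0, -0.0001, -0.2656]
[0.3131, -0.1477, 0.0311] [0.0, -0.0001, -0.301]
[0.3418, -0.1776, 0.0311] [0.0, -0.0001, -0.3364]
[0.3678, -0.2098, 0.0311] [0.0, -0.0001, -0.3718]
[0.4613, -0.2777, 0.1612] [0.0, -0.0001, -0.3709]
```

```bash
python3 -m pendant '{"translation":[[0.04,-0.01,0.01],[0.08,-0.025,0.02],[0.12,-0.037,0.03],[0.16,-0.05,0.03],[0.2,-0.068,0.03],[0.235,-0.088,0.03],[0.27,-0.111,0.03],[0.3,-0.136,0.03]],"rot":[[0,0,-0.045],[0,0,-0.09],[0,0,-0.135],[0,0,-0.18],[0,0,-0.225],[0,0,-0.27],[0,0,-0.315],[0,0,-0.36]],"jaw":[0,0,0,0,0,0,0,0]}'
python3 - <<'E'
from h import *
rows([(.4897,.18,.12,86.9)])
E
```

```text
time_s: 1.7
eef_pos: [0.474, -0.0342, 0.2511]
tcp_rot: [-0.0, 0.733, 0.68, 0.0]
force: [-1.1, -0.1, -0.6]
gripper_width: 0.0855
grip_force: 0.0
t 1.7 p [ 0.474  -0.0342  0.2511] phi 85.71 zdir [ 0.e+00  3.e-04 -1.e+00] F [-1.1 -0.1 -0.6] w 0.0855 q [ 0.45  0.17 -0.56  1.96  0.1   1.04 -0.23]
[0.2147, -0.0004, 0.1312] [-0.0, -0.0002, -0.0104]
```

```bash
python3 -m pendant '{"translation":[[0.04,0,0.02],[0.08,0,0.04],[0.12,0,0.06],[0.16,0,0.08],[0.195,0,0.11],[0.215,0,0.131],[0.215,0,0.131],[0.215,0,0.131]],"rot":[[0,0,0],[0,0,0],[0,0,-0.01],[0,0,-0.01],[0,0,-0.01],[0,0,-0.01],[0,0,-0.01],[0,0,-0.01]],"jaw":[0,0,0,0,0,0,0,0]}'
python3 - <<'E'
from h import *
from cell import cams
rows([(.4897,.18,.006,86.9)])
s=ctrl.get_state();c=cams.get_image("wrist");cv2.imwrite("pics/w1.png",c["image"][:,:,::-1]);print(c["mtx"],c["hand_eye"])
E
```

```text
time_s: 2.5
eef_pos: [0.4902, 0.1779, 0.1199]
tcp_rot: [-0.0, 0.727, 0.686, -0.001]
force: [0.4, -1.1, 0.6]
gripper_width: 0.0853
grip_force: 0.0
t 2.5 p [0.4902 0.1779 0.1199] phi 86.66 zdir [-1.6e-03 -7.0e-04 -1.0e+00] F [ 0.4 -1.1  0.6] w 0.0853 q [ 0.02  0.44 -0.6   1.99  0.33  0.82 -0.83]
[0.0022, -0.0005, 0.1139] [-0.0008, 0.0004, -0.0021]
[[371.64829954   0.         319.37454285]
 [  0.         371.64829954 248.07954756]
 [  0.           0.           1.        ]] [[-1.13288801e-03 -9.65492609e-01 -2.60427991e-01  6.55893639e-02]
 [ 9.99999173e-01 -1.25229144e-03  2.92560946e-04  4.26709574e-04]
 [-6.08597175e-04 -2.60427444e-01  9.65493229e-01 -1.43010050e-01]
 [ 0.00000000e+00  0.00000000e+00  0.00000000e+00  1.00000000e+00]]
```

View pics/w1.png

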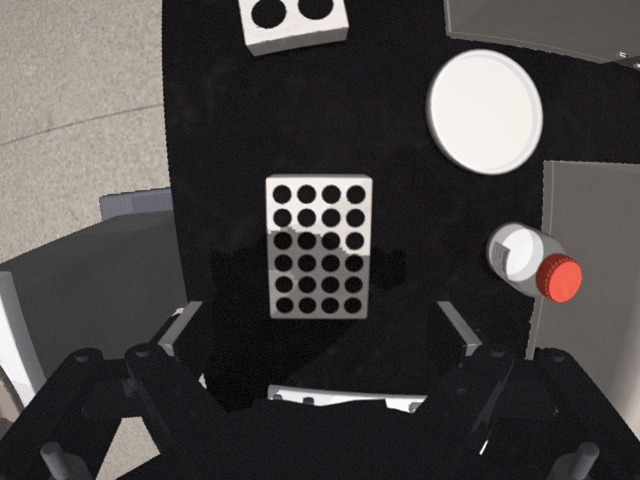

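The wrist view shows the block centred between the open fingers: block at columns 267–371, fingers at 202 and 437. Descending.

```bash
python3 -m pendant '{"translation":[[0.002,0,0.03],[0.002,0,0.06],[0.002,0,0.085],[0.002,0,0.1],[0.002,0,0.108],[0.002,0,0.114],[0.002,0,0.114],[0.002,0,0.114]],"rot":[[0,0,-0.002],[0,0,-0.002],[0,0,-0.002],[0,0,-0.002],[0,0,-0.002],[0,0,-0.002],[0,0,-0.002],[0,0,-0.002]],"jaw":[0,0,0,0,0,0,0,0]}'
python3 -m pendant '{"translation":[[0,0,0],[0,0,0],[0,0,0],[0,0,0],[0,0,0],[0,0,0],[0,0,0],[0,0,0]],"rot":[[0,0,0],[0,0,0],[0,0,0],[0,0,0],[0,0,0],[0,0,0],[0,0,0],[0,0,0]],"jaw":[0.3,0.5,1,1,1,1,1,1]}' 80
python3 - <<'E'
from h import *
rows([(.4897,.18,.096,86.9)])
E
```

```text
time_s: 3.35
eef_pos: [0.4914, 0.1804, 0.0071]
tcp_rot: [0.0, 0.726, 0.687, 0.001]
force: [-0.1, -0.1, 0.7]
gripper_width: 0.0856
grip_force: 0.0
time_s: 4.15
eef_pos: [0.4905, 0.1804, 0.0074]
tcp_rot: [0.0, 0.726, 0.687, -0.0]
force: [-4.0, -0.1, 10.1]
gripper_width: 0.0641
grip_force: 88.1
t 4.15 p [0.4905 0.1804 0.0074] phi 86.85 zdir [ 0.e+00 -5.e-04 -1.e+00] F [-4.  -0.1 10.1] w 0.0641 q [-0.08  0.61 -0.49  2.04  0.49  0.61 -0.97]
[-0.0005, -0.0007, -0.0886] [0.0, 0.0002, -0.0004]
```

```bash
python3 -m pendant '{"translation":[[0,0,-0.01],[0,0,-0.03],[0,0,-0.06],[0,0,-0.09],[0,0,-0.1],[0,0,-0.1]],"rot":[[0,0,0],[0,0,0],[0,0,0],[0,0,0],[0,0,0],[0,0,0]],"jaw":[1,1,1,1,1,1]}' 80
python3 - <<'E'
from h import *
yaw=np.radians(-9.41);T=np.array([.5226,-.0210])-.036*np.array([np.cos(yaw),np.sin(yaw)])
print(T)
P=ctrl.get_state()["eef_pos"]
rows([(*(P[:2]+k*(T-P[:2])),.105,86.85+k*83.74) for k in np.linspace(0,1,12)[1:]])
E
```

```text
time_s: 4.75
eef_pos: [0.4915, 0.1802, 0.1073]
tcp_rot: [0.001, 0.726, 0.687, 0.001]
force: [-0.1, 1.0, -7.8]
gripper_width: 0.0643
grip_force: 93.2
[ 0.48708443 -0.01511407]
t 4.75 p [0.4915 0.1802 0.1073] phi 86.83 zdir [ 2.4e-03  5.0e-04 -1.0e+00] F [-0.1  1.  -7.8] w 0.0643 q [ 0.01  0.46 -0.6   2.    0.36  0.79 -0.85]
[-0.0178, 0.0006, 0.0023] [0.0012, -0.0002, -0.0666]
[-0.0355, 0.0012, 0.0023] [0.0012, -0.0002, -0.1331]
[-0.0533, 0.0017, 0.0023] [0.0012, -0.0001, -0.1995]
[-0.071, 0.0023, 0.0023] [0.0012, 0.0, -0.2659]
[-0.0888, 0.0029, 0.0023] [0.0012, 0.0001, -0.3324]
[-0.1065, 0.0035, 0.0022] [0.0012, 0.0002, -0.3988]
[-0.1243, 0.0041, 0.0022] [0.0012, 0.0003, -0.4652]
[-0.142, 0.0047, 0.0022] [0.0012, 0.0003, -0.5317]
[-0.1598, 0.0053, 0.0022] [0.0012, 0.0004, -0.5981]
[-0.1775, 0.0058, 0.0022] [0.0012, 0.0005, -0.6645]
[-0.1953, 0.0064, 0.0022] [0.0012, 0.0006, -0.731]
```

```bash
python3 -m pendant '{"translation":[[-0.01,0,0],[-0.03,0.001,0],[-0.05,0.002,0],[-0.07,0.002,0],[-0.09,0.003,0],[-0.11,0.004,0],[-0.13,0.004,0],[-0.15,0.005,0]],"rot":[[0,0,-0.04],[0,0,-0.09],[0,0,-0.15],[0,0,-0.21],[0,0,-0.27],[0,0,-0.33],[0,0,-0.39],[0,0,-0.45]],"jaw":[1,1,1,1,1,1,1,1]}'
python3 - <<'E'
from h import *
rows([(.4871,-.0151,.105,170.59)])
E
```

```text
time_s: 5.55
eef_pos: [0.4859, 0.0289, 0.1044]
tcp_rot: [-0.002, 0.353, 0.936, -0.001]
force: [0.4, 0.4, -8.4]
gripper_width: 0.0643
grip_force: 92.9
t 5.55 p [0.4859 0.0289 0.1044] phi 138.7 zdir [-0.0034 -0.     -1.    ] F [ 0.4  0.4 -8.4] w 0.0643 q [ 0.47  0.46 -0.8   2.07  0.46  0.8   0.24]
[-0.03, -0.0323, -0.0006] [-0.0008, -0.0016, -0.2783]
```

```bash
python3 -m pendant '{"translation":[[-0.006,-0.006,0],[-0.015,-0.016,0],[-0.024,-0.026,0],[-0.03,-0.032,0],[-0.03,-0.032,0],[-0.03,-0.032,0],[-0.03,-0.032,0],[-0.03,-0.032,0]],"rot":[[0,0,-0.06],[0,0,-0.12],[0,0,-0.18],[0,0,-0.23],[0,0,-0.27],[0,0,-0.278],[0,0,-0.278],[0,0,-0.278]],"jaw":[1,1,1,1,1,1,1,1]}'
python3 - <<'E'
from h import *
from cell import cams
rows([(.4871,-.0151,.105,170.59),(.4871,-.0151,.05,170.59)])
c=cams.get_image("wrist");cv2.imwrite("pics/w2.png",c["image"][:,:,::-1])
E
```

```text
time_s: 6.35
eef_pos: [0.4882, -0.0134, 0.1057]
tcp_rot: [-0.001, 0.085, 0.996, 0.0]
force: [-0.1, 0.0, -7.0]
gripper_width: 0.0641
grip_force: 92.9
t 6.35 p [ 0.4882 -0.0134  0.1057] phi 170.21 zdir [-1.1e-03  2.0e-04 -1.0e+00] F [-0.1  0.  -7. ] w 0.0641 q [ 0.64  0.51 -0.92  2.06  0.54  0.84  0.81]
[0.0008, -0.0018, 0.0007] [0.0, -0.0006, -0.0033]
[0.0008, -0.0018, 0.0557] [0.0, -0.0006, -0.0033]
```

View pics/w2.png

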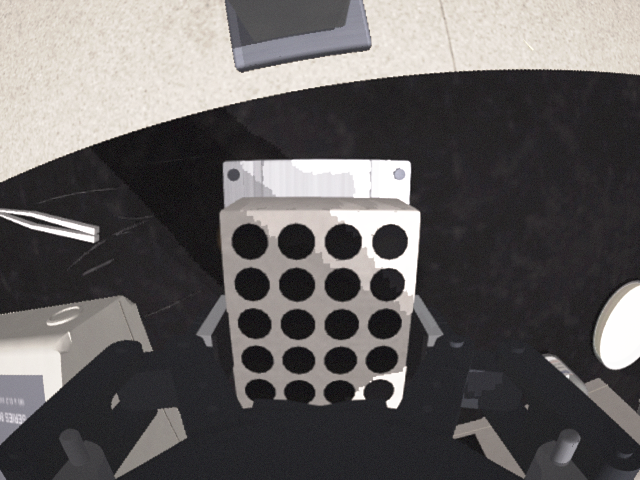

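The wrist view shows the block held square (near edge at row 212, columns 220–419). The jig's near base corners are at about (223,161) and (410,160). I'll convert these.

```bash
cat >> h.py <<'E'
def wray(uv,z):
    from cell import cams
    s=ctrl.get_state();c=cams.get_image("wrist");K=c["mtx"];H=c["hand_eye"]
    q=s["tcp_rot"];R=Ro.from_quat(np.r_[q[1:],q[0]]).as_matrix()
    d=(np.array(uv,float)-K[:2,2])/K[0,0];th=np.linalg.norm(d,axis=1,keepdims=True)
    r=np.c_[d/th*np.sin(th),np.cos(th)];r=r@H[:3,:3].T@R.T
    C=R@H[:3,3]+s["eef_pos"];return C+r*((z-C[2])/r[:,2])[:,None],R,s["eef_pos"]
E
python3 - <<'E'
from h import *
P,R,p=wray([(223,161),(410,160)],.008);print(P,P.mean(0),np.linalg.norm(P[0]-P[1]),np.degrees(np.arctan2(*(P[1]-P[0])[[1,0]])))
y=np.radians(-9.41);M=np.array([[np.cos(y),-np.sin(y)],[np.sin(y),np.cos(y)]]);o=np.array([.5226,-.021])
print("jig coords by top fit",(P[:,:2]-o)@M)
s=ctrl.get_state();zt=s["eef_pos"][2]-.0074+.034
P,R,p=wray([(249.5,241.5),(390,241.5),(260,391),(378,391)],zt)
print("wells tool",((P-p)@R).round(4))
print("tcp jig",(p[:2]-o)@M,p)
E
```

```text
[[ 0.41898548 -0.06580896  0.008     ]
 [ 0.43942749  0.05516632  0.008     ]] [ 0.42920649 -0.00532132  0.008     ] 0.12269023134562279 80.40894534196326
jig coords by top fit [[-0.09489406 -0.06114677]
 [-0.09450636  0.06154285]]
wells tool [[ 0.036  -0.0229 -0.0266]
 [ 0.0359  0.0231 -0.0266]
 [-0.0236 -0.0231 -0.0266]
 [-0.0236  0.0226 -0.0266]]
tcp jig [-0.03481459  0.00193945] [ 0.48857099 -0.01339453  0.10607404]
```

```bash
python3 -m pendant '{"translation":[[0.001,-0.002,0.01],[0.001,-0.002,0.03],[0.001,-0.002,0.05],[0.001,-0.002,0.06],[0.001,-0.002,0.066],[0.001,-0.002,0.066],[0.001,-0.002,0.066],[0.001,-0.002,0.066]],"rot":[[0,0,-0.003],[0,0,-0.003],[0,0,-0.003],[0,0,-0.003],[0,0,-0.003],[0,0,-0.003],[0,0,-0.003],[0,0,-0.003]],"jaw":[1,1,1,1,1,1,1,1]}'
python3 - <<'E'
from h import *
rows([(.4871,-.0151,.0155,170.59)])
E
```

```text
time_s: 7.3
eef_pos: [0.4881, -0.0154, 0.041]
tcp_rot: [0.001, 0.082, 0.997, 0.0]
force: [-0.6, -0.2, -7.7]
gripper_width: 0.0643
grip_force: 92.6
t 7.3 p [ 0.4881 -0.0154  0.041 ] phi 170.61 zdir [ 1.5e-03 -1.0e-04 -1.0e+00] F [-0.6 -0.2 -7.7] w 0.0643 q [ 0.56  0.6  -0.82  2.1   0.67  0.73  0.71]
[0.0011, 0.0001, 0.0255] [0.0001, 0.0007, 0.0002]
```

```bash
python3 -m pendant '{"translation":[[0,0,0.005],[0,0,0.01],[0,0,0.015],[0,0,0.019],[0,0,0.022],[0,0,0.024],[0,0,0.025],[0,0,0.025]],"rot":[[0,0,0],[0,0,0],[0,0,0],[0,0,0],[0,0,0],[0,0,0],[0,0,0],[0,0,0]],"jaw":[1,1,1,1,1,1,1,1]}'
python3 - <<'E'
from h import *
rows([(.4871,-.0151,.0155,170.59)])
E
```

```text
time_s: 8.1
eef_pos: [0.4873, -0.0154, 0.0155]
tcp_rot: [-0.0, 0.082, 0.997, -0.0]
force: [-1.8, 1.0, -3.1]
gripper_width: 0.0644
grip_force: 93.4
t 8.1 p [ 0.4873 -0.0154  0.0155] phi 170.62 zdir [-1.e-04 -3.e-04 -1.e+00] F [-1.8  1.  -3.1] w 0.0644 q [ 0.53  0.64 -0.78  2.11  0.73  0.68  0.66]
[0.0003, 0.0003, -0.0] [-0.0002, -0.0, 0.0003]
```

```bash
python3 -m pendant '{"translation":[[0,0,0.0005],[0,0,0.001],[0,0,0.001],[0,0,0.001],[0,0,0.001]],"rot":[[0,0,0],[0,0,0],[0,0,0],[0,0,0],[0,0,0]],"jaw":[1,1,1,1,1]}'
python3 - <<'E'
from h import *
from cell import cams
rows([(.4871,-.0151,.0155,170.59)])
c=cams.get_image("top");im=c["image"][140:320,360:520,::-1];cv2.imwrite("pics/t2.png",cv2.resize(im,None,fx=3.3,fy=3.3,interpolation=2))
c=cams.get_image("scene");im=c["image"][110:260,290:470,::-1];cv2.imwrite("pics/s2.png",cv2.resize(im,None,fx=4,fy=4,interpolation=2))
E
```

```text
time_s: 8.6
eef_pos: [0.4873, -0.0154, 0.0154]
tcp_rot: [0.0, 0.082, 0.997, -0.001]
force: [-5.2, -1.2, 10.9]
gripper_width: 0.0644
grip_force: 95.4
t 8.6 p [ 0.4873 -0.0154  0.0154] phi 170.62 zdir [ 3.0e-04 -1.2e-03 -1.0e+00] F [-5.2 -1.2 10.9] w 0.0644 q [ 0.53  0.64 -0.78  2.11  0.73  0.68  0.66]
[0.0003, 0.0003, -0.0001] [-0.0006, 0.0002, 0.0003]
```

View pics/s2.png

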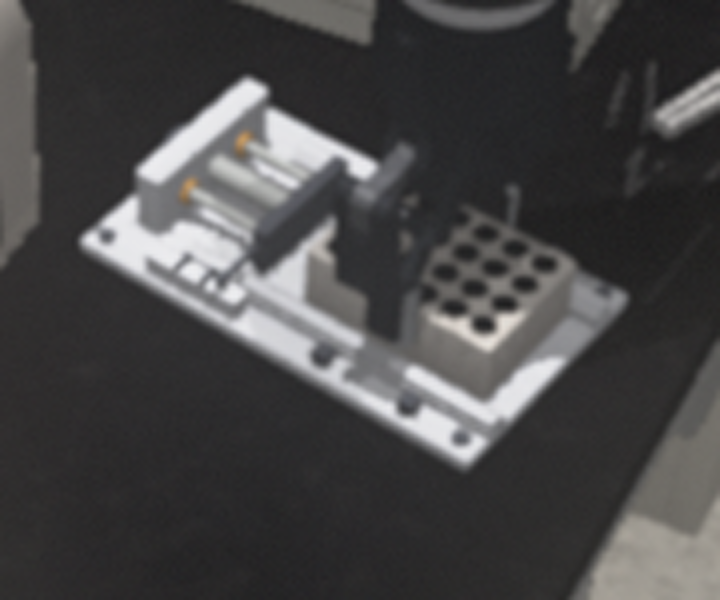

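The scene view shows the block flat between the rails. The pointer, at about (220,280) in the crop, is still on the near side of both ribs, and the floor is carrying the load. I'll push along the channel now and ease the downward force.

```bash
python3 -m pendant '{"translation":[[0,0,-0.0006],[-0.004,0,-0.0006],[-0.008,0,-0.0006],[-0.012,0,-0.0006],[-0.016,0,-0.0006],[-0.019,0,-0.0006],[-0.019,0,-0.0006],[-0.019,0,-0.0006]],"rot":[[0,0,0],[0,0,0],[0,0,0],[0,0,0],[0,0,0],[0,0,0],[0,0,0],[0,0,0]],"jaw":[1,1,1,1,1,1,1,1]}'
cat > j.py <<'E'
from h import *
y=np.radians(-9.41);M=np.array([[np.cos(y),-np.sin(y)],[np.sin(y),np.cos(y)]]);o=np.array([.5226,-.021])
s=ctrl.get_state();print("tcp jig",(s["eef_pos"][:2]-o)@M,"F jig",s["force"][:2]@M,s["force"][2]);rows([])
E
python3 j.py
```

```text
time_s: 9.5
eef_pos: [0.5023, -0.0173, 0.0154]
tcp_rot: [-0.003, 0.081, 0.997, -0.001]
force: [-17.8, 1.9, 20.3]
gripper_width: 0.0645
grip_force: 96.5
tcp jig [-0.02059736  0.00038237] F jig [-17.91327826  -1.08279074] 20.293077876603768
t 9.5 p [ 0.5023 -0.0173  0.0154] phi 170.75 zdir [-0.0059 -0.001  -1.    ] F [-17.8   1.9  20.3] w 0.0645 q [ 0.53  0.66 -0.78  2.07  0.72  0.71  0.68]
```

```bash
python3 -m pendant '{"translation":[[0,0,-0.0006],[0,0,-0.0012],[0,0,-0.0012],[0,0,-0.0012]],"rot":[[0,0,0],[0,0,0],[0,0,0],[0,0,0]],"jaw":[1,1,1,1]}'; python3 j.py
```

```text
time_s: 9.9
eef_pos: [0.5066, -0.0189, 0.0159]
tcp_rot: [0.0, 0.082, 0.997, 0.0]
force: [-0.3, -0.3, -7.7]
gripper_width: 0.0643
grip_force: 92.9
tcp jig [-0.01615247 -0.00050206] F jig [-0.23470395 -0.35061096] -7.747944016360373
t 9.9 p [ 0.5066 -0.0189  0.0159] phi 170.58 zdir [ 3.e-04  2.e-04 -1.e+00] F [-0.3 -0.3 -7.7] w 0.0643 q [ 0.53  0.66 -0.78  2.06  0.72  0.71  0.68]
```

```bash
python3 -m pendant '{"translation":[[0,0,0.0006],[-0.002,0,0.0006],[-0.004,0,0.0006],[-0.006,0,0.0006],[-0.008,0,0.0006],[-0.01,0,0.0006],[-0.01,0,0.0006],[-0.01,0,0.0006]],"rot":[[0,0,0],[0,0,0],[0,0,0],[0,0,0],[0,0,0],[0,0,0],[0,0,0],[0,0,0]],"jaw":[1,1,1,1,1,1,1,1]}'; python3 j.py
```

```text
time_s: 10.7
eef_pos: [0.5103, -0.0192, 0.0155]
tcp_rot: [-0.005, 0.081, 0.997, -0.001]
force: [-21.2, 0.5, 19.0]
gripper_width: 0.0643
grip_force: 96.3
tcp jig [-0.01244037 -0.00024705] F jig [-20.95921238  -2.97642095] 19.018047257084053
t 10.7 p [ 0.5103 -0.0192  0.0155] phi 170.71 zdir [-0.0097 -0.0019 -1.    ] F [-21.2   0.5  19. ] w 0.0643 q [ 0.53  0.67 -0.78  2.05  0.72  0.73  0.7 ]
```

```bash
python3 -m pendant '{"translation":[[0,0,-0.0005],[0,0,-0.0009],[0,0,-0.0009],[-0.002,0,-0.0009],[-0.004,0,-0.0009],[-0.006,0,-0.0009],[-0.006,0,-0.0009],[-0.006,0,-0.0009]],"rot":[[0,0,0],[0,0,0],[0,0,0],[0,0,0],[0,0,0],[0,0,0],[0,0,0],[0,0,0]],"jaw":[1,1,1,1,1,1,1,1]}'; python3 j.py
```

```text
time_s: 11.5
eef_pos: [0.518, -0.0205, 0.0156]
tcp_rot: [-0.003, 0.082, 0.997, -0.0]
force: [-10.7, 2.0, 0.5]
gripper_width: 0.0644
grip_force: 94.2
tcp jig [-0.00460942 -0.00026118] F jig [-10.87286481   0.23991587] 0.4604027023382897
t 11.5 p [ 0.518  -0.0205  0.0156] phi 170.65 zdir [-7.e-03 -4.e-04 -1.e+00] F [-10.7   2.    0.5] w 0.0644 q [ 0.53  0.68 -0.78  2.03  0.72  0.73  0.7 ]
```

```bash
python3 -m pendant '{"translation":[[-0.001,0,-0.0002],[-0.002,0,-0.0003],[-0.003,0,-0.0003],[-0.004,0,-0.0003],[-0.005,0,-0.0003],[-0.006,0,-0.0003],[-0.006,0,-0.0003],[-0.006,0,-0.0003]],"rot":[[0,0,0],[0,0,0],[0,0,0],[0,0,0],[0,0,0],[0,0,0],[0,0,0],[0,0,0]],"jaw":[1,1,1,1,1,1,1,1]}'; python3 j.py
python3 - <<'E'
from h import *
from cell import cams
c=cams.get_image("scene");im=c["image"][120:235,300:430,::-1];cv2.imwrite("pics/s3.png",cv2.resize(im,None,fx=5,fy=5,interpolation=2))
E
```

```text
time_s: 12.3
eef_pos: [0.5214, -0.0211, 0.0156]
tcp_rot: [-0.006, 0.081, 0.997, -0.001]
force: [-17.8, 2.6, 7.7]
gripper_width: 0.0641
grip_force: 95.1
tcp jig [-0.00115426 -0.00029096] F jig [-17.98769069  -0.325608  ] 7.725101573339914
t 12.3 p [ 0.5214 -0.0211  0.0156] phi 170.69 zdir [-0.0112 -0.001  -0.9999] F [-17.8   2.6   7.7] w 0.0641 q [ 0.53  0.68 -0.78  2.02  0.71  0.74  0.71]
```

View pics/s3.png

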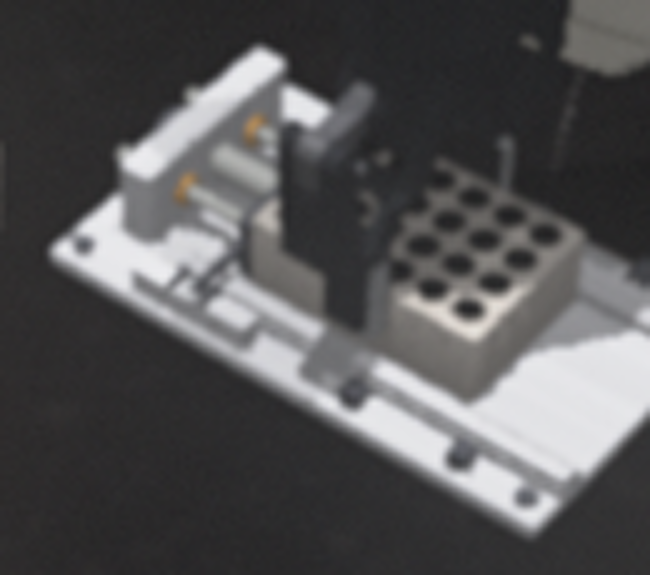

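The block is against the stop, with the pointer at about (205,290) in the crop and the far rib at about (183,275). I'll project the expected positions to read the travel.

```bash
python3 - <<'E'
from h import *
c=pickle.load(open("c.pkl","rb"))["scene"]
y=np.radians(-9.41);M=np.array([[np.cos(y),-np.sin(y)],[np.sin(y),np.cos(y)]]);o=np.array([.5226,-.021])
def pr(x,yy,z):
    w=np.r_[M@[x,yy]+o,z];p=c["R"]@w+c["t"];u=(c["mtx"]@p)[:2]/p[2];return ((u-[300,120]+.5)*5).round(0)
for n,x in(("rib1",.047),("rib2",.061)): print(n,[pr(x,yy,.023) for yy in(.05,.06)])
for t in(8,12,15,18): print("ptr",t,[pr(.039+t/1e3,yy,.026) for yy in(.045,.055,.06)])
print("face top-left corner at travel 8,12,16",[pr(.035+t,.031,.035) for t in(.008,.012,.016)])
print("block far-left top corner for travel 8,12,16",[pr(.035+t,.033,.042) for t in(.008,.012,.016)])
print("block near-left/right top corner for travel 8,12,16",[(pr(.035+t-.095,.033,.042),pr(.035+t-.095,-.033,.042)) for t in(.008,.012,.016)])
E
python3 - <<'E'
import cv2
from cell import cams
c=cams.get_image("scene");im=c["image"][158:198,318:362,::-1];cv2.imwrite("pics/s4.png",cv2.resize(im,None,fx=14,fy=14,interpolation=2))
E
```

```text
rib1 [array([215., 286.]), array([197., 302.])]
rib2 [array([184., 268.]), array([166., 284.])]
ptr 8 [array([224., 272.]), array([206., 288.]), array([197., 296.])]
ptr 12 [array([215., 267.]), array([197., 283.]), array([188., 291.])]
ptr 15 [array([208., 263.]), array([190., 279.]), array([182., 287.])]
ptr 18 [array([202., 259.]), array([184., 275.]), array([175., 283.])]
face top-left corner at travel 8,12,16 [array([258., 236.]), array([249., 231.]), array([240., 226.])]
block far-left top corner for travel 8,12,16 [array([255., 224.]), array([246., 219.]), array([237., 214.])]
block near-left/right top corner for travel 8,12,16 [(array([483., 348.]), array([593., 239.])), (array([473., 342.]), array([584., 234.])), (array([463., 337.]), array([574., 229.]))]
```

View pics/s4.png

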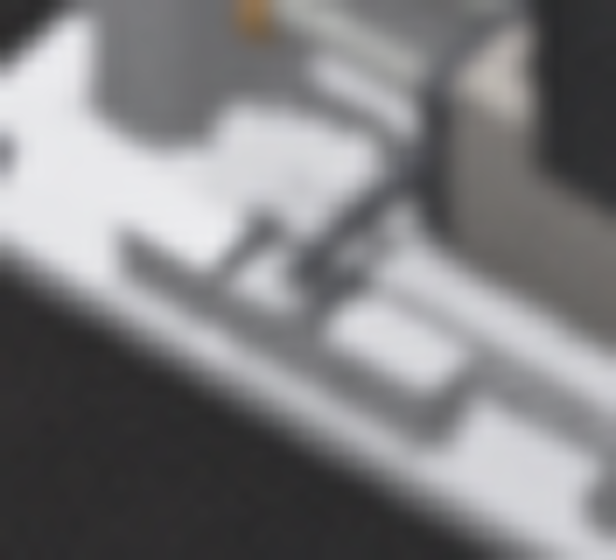

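Pointer reads about 12 mm, just past the near rib. I'll advance about 3 mm more for margin.

```bash
python3 -m pendant '{"translation":[[-0.001,0,-0.0003],[-0.002,0,-0.0004],[-0.003,0,-0.0004],[-0.004,0,-0.0004],[-0.004,0,-0.0004],[-0.004,0,-0.0004],[-0.004,0,-0.0004],[-0.004,0,-0.0004]],"rot":[[0,0,0],[0,0,0],[0,0,0],[0,0,0],[0,0,0],[0,0,0],[0,0,0],[0,0,0]],"jaw":[1,1,1,1,1,1,1,1]}'; python3 j.py
python3 -m pendant '{"translation":[[0,0,0],[0,0,0],[0,0,0],[0,0,0],[0,0,0],[0,0,0],[0,0,0],[0,0,0]],"rot":[[0,0,0],[0,0,0],[0,0,0],[0,0,0],[0,0,0],[0,0,0],[0,0,0],[0,0,0]],"jaw":[1,1,1,1,1,1,1,1]}'; python3 j.py
python3 - <<'E'
import cv2
from cell import cams
c=cams.get_image("scene");im=c["image"][120:235,300:430,::-1];cv2.imwrite("pics/s5.png",cv2.resize(im,None,fx=5,fy=5,interpolation=2))
E
```

```text
time_s: 13.2
eef_pos: [0.5251, -0.0217, 0.0157]
tcp_rot: [-0.006, 0.081, 0.997, -0.001]
force: [-17.8, 3.8, 4.1]
gripper_width: 0.0646
grip_force: 94.7
tcp jig [ 0.00258712 -0.00032396] F jig [-18.20361401   0.84666386] 4.142941621263269
t 13.2 p [ 0.5251 -0.0217  0.0157] phi 170.68 zdir [-1.180e-02 -8.000e-04 -9.999e-01] F [-17.8   3.8   4.1] w 0.0646 q [ 0.52  0.69 -0.78  2.01  0.71  0.75  0.71]
time_s: 14.0
eef_pos: [0.5251, -0.0218, 0.0157]
tcp_rot: [-0.006, 0.081, 0.997, -0.001]
force: [-17.9, 2.8, 3.9]
gripper_width: 0.0646
grip_force: 94.7
tcp jig [ 0.00259145 -0.00034552] F jig [-18.07445334  -0.1916771 ] 3.9135487440325756
t 14.0 p [ 0.5251 -0.0218  0.0157] phi 170.68 zdir [-1.180e-02 -8.000e-04 -9.999e-01] F [-17.9   2.8   3.9] w 0.0646 q [ 0.52  0.69 -0.78  2.01  0.71  0.75  0.71]
```

View pics/s5.png

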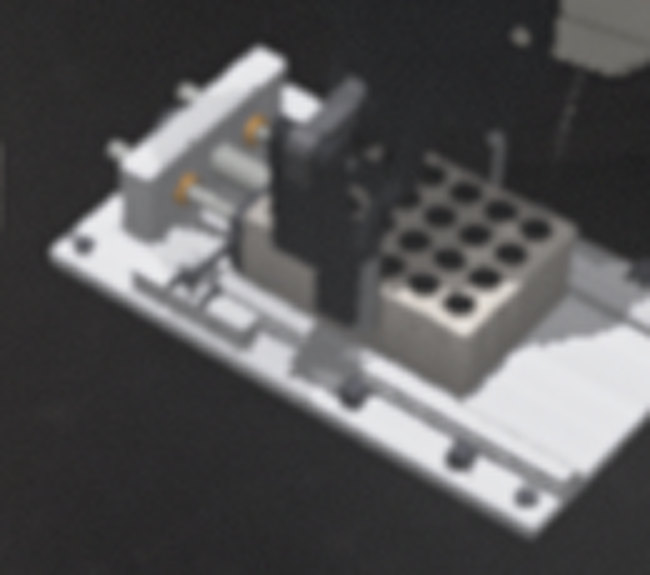

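The pointer, at about (195,285), now stands midway between the ribs. The pose and force stayed steady over 0.8 s, so I'm handing in.

```bash
python3 -c "
from cell import job
print(job.job_done())"
```

```text
the job is handed in; nothing more can be done
None
```

The 24-well block is seated in the jig's channel and still gripped, pushing the stop to about 16 mm of travel with its pointer midway between the ribs; the job was handed in at about 14 s, and no verdict came back.

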